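Open a honey jar one-handed in a jar holder

ROBOT

A 6-joint arm with a two-finger parallel gripper is mounted at the origin on a cart in front of the work surface, level with it; the furniture and walls round the work are solid. World frame = base frame: x ahead of the robot, y to its left, z up, the work surface at z = 0. Lengths are in m, angles in rad, forces in N, time in s.
With the tool pointing down it reaches from about 0.325 to 0.9 m from the base axis. Payload 6.1 kg.
Tool frame: the origin (TCP) lies midway between the tips of the shut fingers; the grasp point (between the pads) lies 19 mm behind it; z points along the fingers, y is the line along which they close (so a half turn about z gives the same grasp; the last joint's range is limited). The gripper opens to 87 mm and grips with 3 to 60 N. Pads are 19 mm wide; open, the fingers measure 117 mm over their backs; the gripper's body (75 mm by 190 mm) begins 51 mm behind the grasp point.
Start: joints at [1.175, 0.22, 1.526, -0, 1.395, -0.126], TCP at [0.167, 0.602, 0.223] pointing down, gripper open.
Joint ranges: [-2.98, 2.98], [-0.91, 2.08], [0.09, 2.57], [-1.24, 4.39], [0.2, 2.65], [-2.68, 2.68]. Speed limits (rad/s): [2.57, 2.57, 3.01, 3.14, 3.14, 3.14].

INTERFACE

Orientations are given as [roll, pitch, yaw] about the fixed x, y, z axes, in that order (R = Rz(yaw) Ry(pitch) Rx(roll)).
In Python, from station import ctrl, get_image, finder gives the robot as it stands. The module is installed in compiled form; this text tells all that it offers. Calls block until the motion is done:
- ctrl.goto(position, orientation): joint-space move of the TCP to a pose.
- ctrl.move_straight(position, rotation=None, max_speed=0.15, force_limit=None): straight line of the TCP; rotation=None keeps the orientation; max_speed is the mean speed in m/s. With force_limit (N) it stops when the force on the tool has changed by that much, and returns True; else False.
- ctrl.move_joints(angles): joint-space move.
- ctrl.grip(opening, grasp_force=None): finger opening in m; grasp_force is the grip in N (None keeps the last); returns when the fingers have stopped.
- ctrl.dwell(seconds).
- ctrl.solve_ik(position, orientation): joint angles nearest the present ones, or None.
- ctrl.sense(): the state.
- get_image(name): name is "scene" or "top" or "wrist"; returns a dict with "pixels" (480x640x3 uint8, blue, green, red), "intrinsics" (3x3 intrinsics, pixels), "rvec" (rotation vector, rad) and "tvec" (3), from world to camera coordinates, as OpenCV has them. Camera axes: x right, y down, z forward; pixel columns grow to the right and rows downward; lengths in m; the calibration is good to about 2 mm. The wrist camera is an equidistant fisheye: a pixel r from the principal point sees the ray r / f radians off the axis. A picture is of the moment at which its call begins. There is no depth.
A pose or a line that the arm cannot do raises ctrl.Unreachable and nothing moves.
- ctrl.job_done(): hands the job in; it is judged then, once.
Trained networks look in the newest picture that a camera, given by its name, has taken for a name from the list of things; names that differ only in an ending like _2 or _b are one class to them, and where a whole thing is asked for, a point or a joint stands for the part that bears it (a point fixed in the world has none). Each returns a list of dicts, best first, with "confidence" (0 to 1); they miss things now and then, are a little off and sometimes report something else, mostly with a low value. They report only what shows in the picture. A call takes as long as a camera call.
- finder.boxes_of(camera, label): "box" ([left, top, right, bottom] in pixels, round what is visible of it).
- finder.trace(camera, label): "pixels" (480x640 bool, what is visible of it) and "box" ([left, top, right, bottom] in pixels, round what is visible of it).
The state is a dict: "clock": time; "joint_positions": joint angles; "joint_vel": joint speeds; "joint_efforts": joint torques, N m; "ee_pos": TCP position; "orientation": TCP orientation; "force": force on the tool from outside, world axes, zero at the start; "torque": the same for the moment, N m; "width": finger opening in m; "grasp_force": force on a finger pad.
Only numpy, scipy, OpenCV 4.12 (cv2) and the standard library are available. Lean on these libraries where they do the work, as an engineer would, in place of code of your own. Each camera call takes 0.05 s, during which the arm holds its last target. There are 200 camera calls.

TASK

Open the honey jar for the tea: set the closed jar upright in the six-sided cup of the pale blue jar holder, fully down so that it cannot turn, then unscrew its tight gold cap anticlockwise until the threads let go, and lift the cap off while the jar stays fully down in the holder. Finish while still holding the cap in the gripper, level and still, one or two fingers' width above the middle of the jar's open mouth; do not put it down or let it go. Never drop the jar or tip it over, and leave the mug, the teaspoon and the tea carton where they are.

Things in the scene. Friction and masses are not known exactly. Their poses are not given: they have to be found in the camera images.
- honey_jar: Hexagonal clear glass jar of amber honey, cream label on one flat, 0.33 kg. Origin: centre of its underside, z up. 60 mm across flats, 69 mm over corners; corners at 0, 60, 120.. degrees from its x axis, flats facing 30, 90, 150.. Flat sides from 3 to 52 mm up (lowest 3 mm bevelled in 2 mm), then a shoulder to a round neck. 83 mm tall with its cap. Starts on the worktop at any yaw.
- jar_rim (a point): Centre of the jar's round mouth, level with the rim of its neck: 80 mm above the jar's underside, x axis parallel to the jar's. The neck is 45 mm across, with three short thread ramps outside it (to 53 mm across, 67 to 74 mm above the underside). Not braced, the jar turns along with its cap; it can be lifted by the cap while that is screwed on.
- cap: Gold metal twist-off cap, ribbed edge, 60 mm across, 18 mm high, 50 g. Origin: on its axis at its lower edge, z up. Screwed tight at the start: origin 65 mm above the jar's underside, x axis along the jar's. Turned anticlockwise (from above) 55 degrees (0.97 rad) on the jar, its three inner lugs are clear and it lifts straight off; after about 100 degrees (1.7 rad) it meets the next ramps.
- cap_top (a point): Centre of the cap's top face, 18 mm above its lower edge. A torque of 0.5 to 0.7 N m loosens the cap; after some 25 degrees it turns easily. Its height does not change by more than 3 mm while it is unscrewed. Pulled before the lugs are clear, it brings the whole jar up.
- jar_holder: Pale blue plastic one-handed jar holder, fixed by a black suction foot. Origin: centre of its underside, z up. Round base 120 mm across, 8 mm high; grey lever 12 mm high to 76 mm out along its -x. Six-sided cup on it, black rubber lining, rim 30 mm above the worktop, inside 64 mm across flats (2 mm free each side of the jar), outside 75 mm; the top 4 mm inside flares to 70 mm.
- holder_seat (a point): Centre of the cup's floor, 8 mm above the worktop: the jar's underside centre belongs here. The cup's corners are at 0, 60, 120.. degrees from its x axis (parallel to the holder's), so the jar drops in only if the two x axes differ by a multiple of 60 degrees (within about 7). Seated, the jar can turn about 7 degrees either way, no more.
- mug: White mug with green dots, 97 mm high, 88 mm across, with a handle; bystander. Origin: centre of its footprint with the handle, underside.
- teaspoon: Metal teaspoon, 130 x 26 x 11 mm, lying on the worktop; bystander. Origin: its centre, underside; x along it.
- tea_carton: Small printed cardboard tea carton with a folded carrying top, 69 x 122 x 118 mm; bystander. Origin: centre of its underside.

How it is judged:
On the way, in this order (a step that is already met when the one before it is completed fails the run):
1. the closed jar stands fully down in the holder's cup (z of honey_jar in the frame of jar_holder below 0.012 m and horizontal distance between honey_jar and jar_holder below 0.005 m and angle between honey_jar's own z axis and vertical below 0.08 rad and z of cap in the frame of honey_jar below 0.068 m and angle between the x axis of cap and the x axis of honey_jar, either way round below 0.5 rad), for 0.2 s.
2. the cap is unscrewed, turned at least 50 degrees on the jar, with the jar still fully down in the holder (z of honey_jar in the frame of jar_holder below 0.012 m and horizontal distance between honey_jar and jar_holder below 0.005 m and angle between honey_jar's own z axis and vertical below 0.08 rad and angle between the x axis of cap and the x axis of honey_jar, either way round above 0.87 rad and z of cap in the frame of honey_jar below 0.075 m), for 0.05 s.
At the end, for the whole second after the job is handed in: The jar is fully down in the holder's cup (within 4 mm of its floor and 5 mm of its centre, upright within 5 degrees); the cap is held by the fingers, at rest, level within 14 degrees, its axis within 20 mm of the jar's, its lower edge 4 to 60 mm above the jar's rim, touching neither jar nor holder (z of honey_jar in the frame of jar_holder below 0.012 m and horizontal distance between honey_jar and jar_holder below 0.005 m and angle between honey_jar's own z axis and vertical below 0.08 rad and z of cap in the frame of honey_jar between 0.084 and 0.14 m and horizontal distance between cap and honey_jar below 0.02 m and angle between cap's own z axis and vertical below 0.25 rad and contact force between the fingers and cap above 1 N and contact force between cap and honey_jar below 0.05 N and contact force between cap and jar_holder below 0.05 N and linear speed of cap below 0.03 m/s); the arm keeps its last pose, push and grip.
It fails at once if the jar is tipped by more than 35 degrees (angle between honey_jar's own z axis and vertical above 0.6 rad).
It fails at once if the jar is dropped: it falls, unheld, faster than 0.6 m/s (a drop of about 2 cm) (linear speed of honey_jar above 0.6 m/s and contact force between the fingers and honey_jar below 0.5 N and contact force between the fingers and cap below 0.5 N).
It fails at once if the mug is pushed more than 40 mm from its place (distance of mug from where it was at the start of the episode above 0.04 m).
It fails at once if the teaspoon is pushed more than 40 mm from its place (distance of teaspoon from where it was at the start of the episode above 0.04 m).
It fails at once if the tea carton is pushed more than 40 mm from its place (distance of tea_carton from where it was at the start of the episode above 0.04 m).
It also fails if it takes over 54 s, if anything falls off the work surface, if the arm or the gripper's body presses on something with over 40 N, if the wrist force passes 120 N, or if a joint passes its speed limit or range.

## Working session

There is one attempt and no reset: what is moved stays moved. The work goes in short steps, each a Python script; the robot and the scene stay as the last script left them, time stands still between calls to the robot, and variables do not carry over. Pictures are saved under pics/ and viewed, at most 10 in all, crops included, and the job is handed in when it is done.

```bash
mkdir -p pics; cat > h.py <<'E'
import numpy as np, cv2
from station import ctrl, get_image, finder
def snap(cam, fn=None):
    im=get_image(cam)
    if fn: cv2.imwrite('pics/'+fn, im['pixels'])
    return im
def proj(im,P):
    R,_=cv2.Rodrigues(np.array(im['rvec'],float)); c=np.atleast_2d(P)@R.T+np.ravel(im['tvec']); K=np.array(im['intrinsics'])
    return np.c_[K[0,0]*c[:,0]/c[:,2]+K[0,2],K[1,1]*c[:,1]/c[:,2]+K[1,2]]
def back(im,uv,z):
    """pixels -> world at height z (pinhole)"""
    R,_=cv2.Rodrigues(np.array(im['rvec'],float)); t=np.ravel(im['tvec']); K=np.array(im['intrinsics'])
    uv=np.atleast_2d(uv).astype(float)
    d=np.c_[(uv[:,0]-K[0,2])/K[0,0],(uv[:,1]-K[1,2])/K[1,1],np.ones(len(uv))]@R
    o=-R.T@t
    return o+d*((z-o[2])/d[:,2])[:,None]
E
cat > a.py <<'E'
from h import *
ims={}
for cam in ['top','scene']:
    im=snap(cam,cam+'0.png'); ims[cam]=im
    R,_=cv2.Rodrigues(np.array(im['rvec'],float)); print(cam,'pos',(-R.T@np.ravel(im['tvec'])).round(3),np.array(im['intrinsics'])[0].round(1))
    for l in ['honey_jar','cap','jar_holder','mug','teaspoon','tea_carton']:
        r=finder.trace(cam,l)
        for q in r[:2]:
            m=q['pixels']; v,u=np.nonzero(m)
            z={'cap':.083,'honey_jar':.04,'jar_holder':.008,'mug':.09,'tea_carton':.11}.get(l,0)
            print(l,round(q['confidence'],2),np.round(q['box']),m.sum(),back(im,[u.mean(),v.mean()],z).round(3))
        if r: np.save(f'm_{cam}_{l}.npy',r[0]['pixels'])
print(ctrl.sense())
E
python3 a.py
```

```text
top pos [0.466 0.077 0.923] [448.5   0.  316.7]
honey_jar 0.76 [420. 271. 442. 307.] 290 [[ 0.483 -0.171  0.04 ]]
cap 0.82 [425. 271. 460. 304.] 865 [[ 0.486 -0.193  0.083]]
jar_holder 0.94 [240. 232. 299. 291.] 2797 [[0.536 0.138 0.008]]
mug 0.9 [295. 136. 349. 189.] 1973 [[0.721 0.036 0.09 ]]
teaspoon 0.25 [149. 134. 223. 208.] 2636 [[0.733 0.316 0.   ]]
tea_carton 0.82 [151. 137. 225. 209.] 2632 [[0.701 0.288 0.11 ]]
tea_carton 0.59 [416. 187. 434. 244.] 342 [[ 0.615 -0.159  0.11 ]]
scene pos [ 0.365 -0.424  0.733] [458.    0.  317.7]
honey_jar 0.95 [308. 397. 344. 430.] 544 [[ 0.471 -0.219  0.04 ]]
cap 0.57 [308. 367. 351. 417.] 1429 [[ 0.483 -0.2    0.083]]
cap 0.35 [360. 205. 406. 263.] 2270 [[0.716 0.021 0.083]]
jar_holder 0.65 [240. 228. 305. 281.] 2292 [[0.533 0.132 0.008]]
mug 0.85 [359. 205. 406. 266.] 2286 [[0.713 0.016 0.09 ]]
teaspoon 0.78 [375. 361. 414. 377.] 282 [[ 0.61 -0.18  0.  ]]
tea_carton 0.75 [290. 125. 336. 198.] 2287 [[0.684 0.233 0.11 ]]
{'clock': 0.7, 'joint_positions': array([ 1.17486701e+00,  2.20364659e-01,  1.52648211e+00,  1.57655380e-05,
        1.39469102e+00, -1.26090622e-01]), 'joint_vel': array([ 0.00214279,  0.00159258,  0.00188705,  0.00087713, -0.001744  ,
        0.00111703]), 'joint_efforts': array([ 9.10937979e-04, -4.94429219e+01, -3.87605596e+01,  6.97781984e-02,
        4.71430190e-02, -3.09886013e-05]), 'ee_pos': array([0.16660599, 0.60239315, 0.22256904]), 'orientation': array([ 3.14153627e+00, -8.49912882e-06,  2.87175119e+00]), 'force': array([ 0.13301126, -0.50916633,  0.0932069 ]), 'torque': array([ 0.00184316, -0.03272854,  0.02431407]), 'grasp_force': 0.0, 'width': 0.08710981717273522}
```

```bash
python3 - <<'E'
import cv2,numpy as np
t=cv2.imread('pics/top0.png');s=cv2.imread('pics/scene0.png')
def c(i,x,y,w=100,h=75): return cv2.resize(i[y:y+h,x:x+w],(400,300),interpolation=cv2.INTER_CUBIC)
a=np.vstack([np.hstack([c(t,220,225),c(t,390,250)]),np.hstack([c(s,225,220),c(s,280,365)])])
cv2.imwrite('pics/c0.png',a)
E
```

```text
(no output)
```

View pics/top0.png

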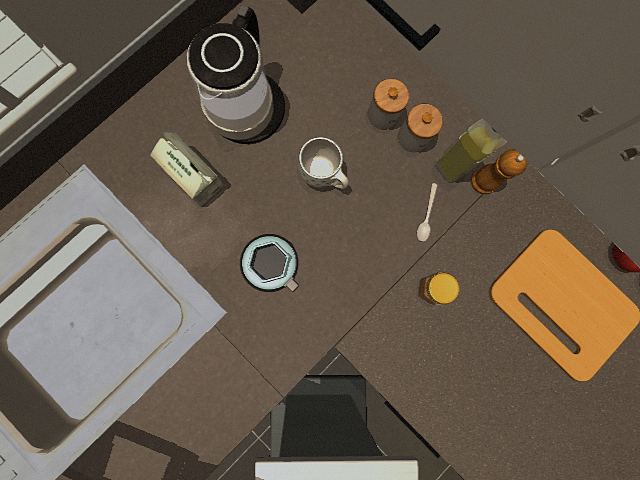

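View pics/c0.png

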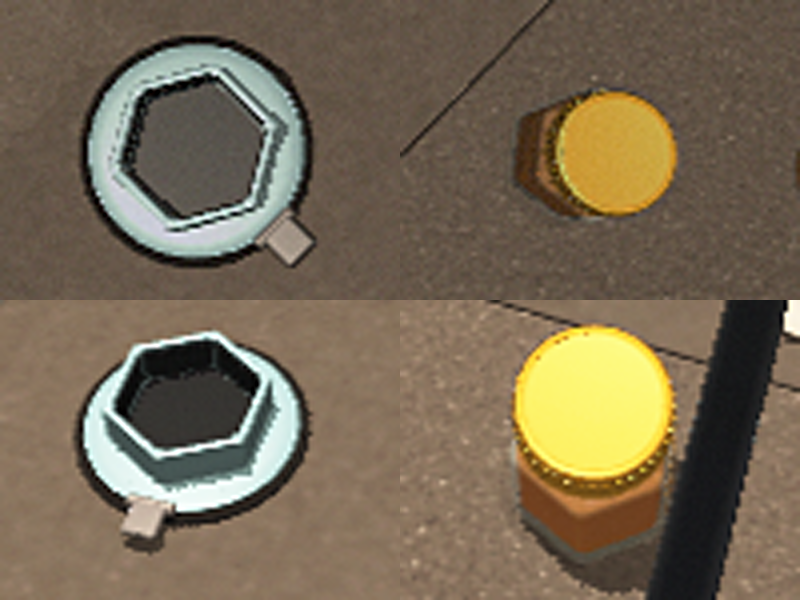

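The top view shows the holder at (269,263) with its lever at lower right (291,285), and the closed jar at (443,288) with clear space round it. The crops show the cup's hexagon and the jar's corner facing the scene camera. Next I take wrist views of both on the way.

```bash
cat >> h.py <<'E'
def wproj(im,P):
    R,_=cv2.Rodrigues(np.array(im['rvec'],float)); c=np.atleast_2d(P)@R.T+np.ravel(im['tvec']); K=np.array(im['intrinsics'])
    rho=np.hypot(c[:,0],c[:,1]); s=np.arctan2(rho,c[:,2])/np.maximum(rho,1e-9)
    return np.c_[K[0,0]*c[:,0]*s+K[0,2],K[1,1]*c[:,1]*s+K[1,2]]
def campos(im):
    R,_=cv2.Rodrigues(np.array(im['rvec'],float)); return -R.T@np.ravel(im['tvec'])
def wsnap(tag,labels):
    im=snap('wrist',tag+'.png'); d=dict(rvec=im['rvec'],tvec=im['tvec'],intrinsics=im['intrinsics'],pixels=im['pixels'])
    for l in labels:
        r=finder.trace('wrist',l)
        for q in r[:2]: print(tag,l,round(q['confidence'],2),np.round(q['box']),q['pixels'].sum())
        if r: d['m_'+l]=r[0]['pixels']
    np.savez('w_'+tag+'.npz',**d); return im
E
cat > b.py <<'E'
from h import *
ctrl.goto([0.50,0.12,0.24],[np.pi,0,np.pi/2+0.2-1.0])
im=wsnap('hold',['jar_holder']); s=ctrl.sense(); print(s['clock'],s['joint_positions'].round(3),s['ee_pos'],campos(im),im['intrinsics'])
ctrl.goto([0.45,-0.10,0.20],[np.pi,0,np.pi/2-0.25-1.0])
im=wsnap('jar1',['honey_jar','cap']); s=ctrl.sense(); print(s['clock'],s['joint_positions'].round(3),campos(im))
ctrl.goto([0.485,-0.195,0.23],[np.pi,0,np.pi/2-0.4-1.0])
im=wsnap('jar2',['honey_jar','cap']); s=ctrl.sense(); print(s['clock'],s['joint_positions'].round(3),campos(im))
a=[cv2.imread(f'pics/{n}.png') for n in ('hold','jar1','jar2')]
a=[cv2.resize(i,(400,300),interpolation=cv2.INTER_AREA) for i in a]+[np.zeros((300,400,3),np.uint8)]
cv2.imwrite('pics/w0.png',np.vstack([np.hstack(a[:2]),np.hstack(a[2:])]))
E
python3 b.py
```

```text
hold jar_holder 0.7 [274. 111. 389. 241.] 9994
2.9083 [ 0.084 -0.058  1.79   0.     1.41   0.882] [0.49985903 0.12080388 0.23992394] [0.54786365 0.16626441 0.40297114] [[371.64829954   0.         320.89756869]
 [  0.         371.64829954 235.21008042]
 [  0.           0.           1.        ]]
jar1 honey_jar 0.86 [390. 179. 457. 253.] 1282
jar1 cap 0.78 [409. 189. 478. 264.] 4131
3.975 [-0.387 -0.165  1.962  0.     1.344  0.86 ] [ 0.51380944 -0.07928063  0.36339683]
jar2 honey_jar 0.73 [294. 176. 354. 210.] 362
4.625 [-0.531 -0.031  1.783  0.     1.391  0.867] [ 0.5513423  -0.18465147  0.39294676]
```

View pics/w0.png

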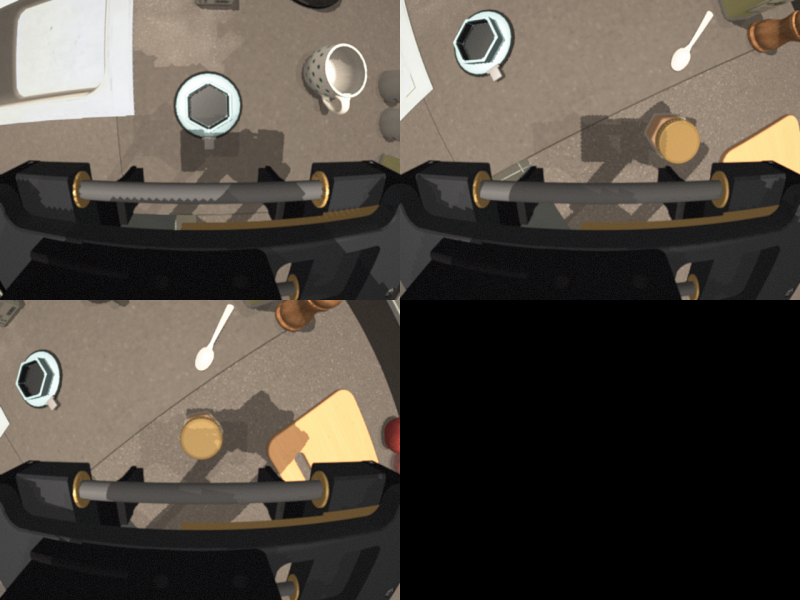

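Wrist pictures: holder at (208,103) in the half-size view with lever pointing down, jar at (675,140) and (202,437), spoon clear of it. Now fit models to these.

```bash
cat > fit.py <<'E'
from h import *
from scipy.optimize import minimize, differential_evolution
from itertools import product
def hexpts(af,z,n=1,yaw=0,xy=(0,0)):
    k=np.arange(6)*np.pi/3; c=af/np.sqrt(3)*np.c_[np.cos(k),np.sin(k)]
    p=np.vstack([c[i]+(c[(i+1)%6]-c[i])*t for i in range(6) for t in np.arange(n)/n])
    R=np.array([[np.cos(yaw),-np.sin(yaw)],[np.sin(yaw),np.cos(yaw)]])
    return np.c_[p@R.T+np.array(xy),np.full(len(p),z)]
def circ(d,z,xy,n=48):
    k=np.arange(n)*2*np.pi/n; return np.c_[d/2*np.cos(k)+xy[0],d/2*np.sin(k)+xy[1],np.full(n,z)]
def load(t):
    d=np.load('w_'+t+'.npz'); return dict(d)
def samp(g,uv): return cv2.remap(g,uv[:,0].astype(np.float32)[:,None],uv[:,1].astype(np.float32)[:,None],cv2.INTER_LINEAR).ravel()
S={}
import station
V={}
for cam in ['top','scene']:
    V[cam]=(dict(get_image(cam)),proj)   # fixed cameras: poses only, pixels from the first shots
    V[cam][0]['pixels']=cv2.imread(f'pics/{cam}0.png')
for t in ['hold','jar1','jar2']: V[t]=(load(t),wproj)
# holder
def hs(p,views):
    s=0
    for v in views:
        im,f=V[v]; g=cv2.cvtColor(im['pixels'],cv2.COLOR_BGR2GRAY).astype(np.float32)
        a=samp(g,f(im,hexpts(.0725,.030,20,p[2],p[:2]))); b=samp(g,f(im,hexpts(.060,.024,20,p[2],p[:2])))
        c=samp(g,f(im,circ(.112,.008,p[:2]))); e=samp(g,f(im,circ(.135,.0,p[:2])))
        s+=np.minimum(a,170).mean()-b.mean()+.5*np.minimum(c,170).mean()-.5*e.mean()
    return -s
im,_=V['hold']
lev=back(V['top'][0],[291.5,285],.01)[0]; c0=back(V['top'][0],[269.5,263],.008)[0]
yl=np.arctan2(*(c0-lev)[[1,0]]); print('lever yaw',yl,c0)
for vs in [['hold'],['top'],['scene'],['hold','top','scene']]:
    r=differential_evolution(hs,[(.51,.56),(.11,.16),(yl-.5,yl+.5)],args=(vs,),seed=0,maxiter=60,popsize=12,tol=1e-6); print('holder',vs,r.x.round(4),-r.fun)
H=r.x
# jar: silhouette (box of 3-52 mm hex + cap) against union of masks
def sil(p,v):
    im,f=V[v]; m=np.zeros((480,640),np.uint8); k=8
    for a,b in [((hexpts(.056,0,4,p[2],p[:2])),hexpts(.060,.003,4,p[2],p[:2])),(hexpts(.06,.003,4,p[2],p[:2]),hexpts(.06,.052,4,p[2],p[:2])),(hexpts(.06,.052,4,p[2],p[:2]),circ(.05,.065,p[:2])),(circ(.06,.065,p[:2]),circ(.06,.083,p[:2]))]:
        h=cv2.convexHull(f(im,np.vstack([a,b])).astype(np.float32)); cv2.fillConvexPoly(m,np.round(h*16).astype(np.int32),255,cv2.LINE_AA,4)
    return m/255.
M={}
for v in ['top','scene']: M[v]=np.load(f'm_{v}_honey_jar.npy')|np.load(f'm_{v}_cap.npy')
M['jar1']=V['jar1'][0]['m_honey_jar']|V['jar1'][0]['m_cap']
M={k:m.astype(float) for k,m in M.items()}
def js(p,vs): return sum((1-np.minimum(a:=sil(p,v),M[v]).sum()/np.maximum(a,M[v]).sum()) for v in vs)
for vs in [['jar1'],['top'],['scene'],['jar1','top','scene']]:
    r=differential_evolution(js,[(.46,.51),(-.22,-.17),(0,np.pi/3)],args=(vs,),seed=0,maxiter=40,popsize=12,tol=1e-6); print('jar',vs,r.x.round(4),r.fun)
    if len(vs)>1:
        for y in np.arange(0,60,7.5): print(round(y,1),round(js([*r.x[:2],np.radians(y)],vs),4),end='; ')
J=r.x; np.savez('fit.npz',H=H,J=J)
def ov(v,p,kind,x,y,w,h):
    im,f=V[v]; z=400/w; g=cv2.resize(im['pixels'][y:y+h,x:x+w],(400,300),interpolation=cv2.INTER_CUBIC)
    L=[hexpts(.070,.03,6,p[2],p[:2]),hexpts(.075,.03,6,p[2],p[:2]),circ(.12,.008,p[:2])] if kind=='H' else [hexpts(.06,.003,6,p[2],p[:2]),hexpts(.06,.052,6,p[2],p[:2]),circ(.06,.083,p[:2])]
    for l in L: cv2.polylines(g,[np.round((f(im,l)-[x,y]+.5)*z*8).astype(np.int32)],True,(255,0,255),1,cv2.LINE_AA,3)
    return g
jp=wproj(V['jar1'][0],[*J[:2],.05])[0].astype(int); j2=wproj(V['jar2'][0],[*J[:2],.05])[0].astype(int)
o=[ov('hold',H,'H',265,110,140,105),ov('top',H,'H',220,225,100,75),ov('jar1',J,'J',jp[0]-60,jp[1]-45,120,90),ov('scene',J,'J',280,365,100,75)]
cv2.imwrite('pics/ov.png',np.vstack([np.hstack(o[:2]),np.hstack(o[2:])]))
E
python3 fit.py
```

```text
lever yaw 0.7971924255686148 [0.5352816  0.13707757 0.008     ]
holder ['hold'] [0.5358 0.1368 0.8018] 75.43922424316406
holder ['top'] [0.5371 0.1411 0.7921] 95.38151550292969
holder ['scene'] [0.5375 0.1412 0.7987] 125.42533874511719
holder ['hold', 'top', 'scene'] [0.5375 0.1411 0.7989] 270.37738
jar ['jar1'] [ 0.4858 -0.1954  0.9891] 0.06745543446148672
jar ['top'] [ 0.4856 -0.1956  0.6866] 0.08563950891811434
jar ['scene'] [ 0.4847 -0.1954  0.9894] 0.10683076311238782
jar ['jar1', 'top', 'scene'] [ 0.4857 -0.1957  0.9749] 0.27540859115924454
0.0 0.2856; 7.5 0.3137; 15.0 0.3323; 22.5 0.3379; 30.0 0.3282; 37.5 0.301; 45.0 0.2842; 52.5 0.279;
```

View pics/ov.png

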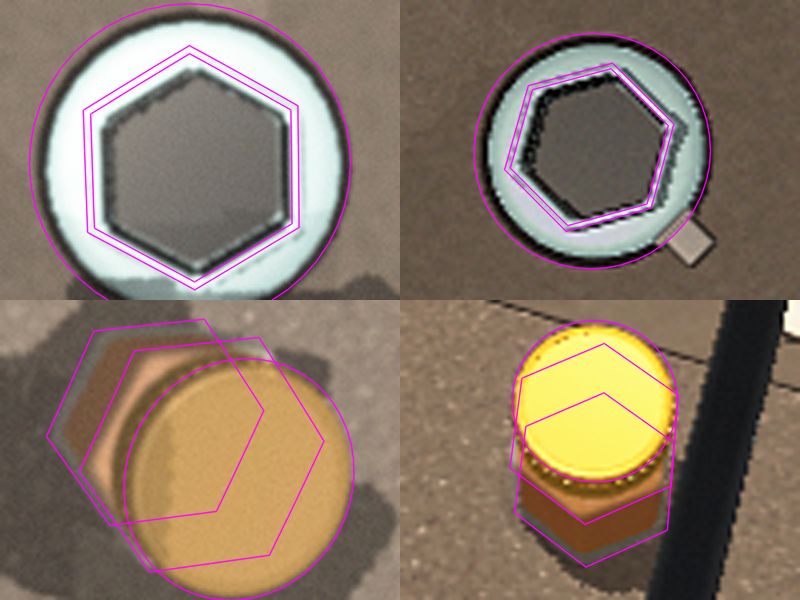

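The jar overlay fits well (yaw 0.985 mod 60°). The holder's ring fit sits 2–3 mm off the base outline, so I refine the holder with a circle fit on the pale plate, and pick the jar up by its cap meanwhile.

```bash
cat > hold.py <<'E'
from h import *
from scipy.optimize import least_squares
def wback(im,uv,z):
    R,_=cv2.Rodrigues(np.array(im['rvec'],float)); t=np.ravel(im['tvec']); K=np.array(im['intrinsics'])
    a=(np.atleast_2d(uv)-K[:2,2])/K[0,0]; r=np.hypot(*a.T)[:,None]
    d=np.hstack([a/r*np.sin(r),np.cos(r)])@R; o=-R.T@t
    return o+d*((z-o[2])/d[:,2])[:,None]
def fit(im,f,px,name):
    px=px.astype(np.uint8); x,y,w,h=cv2.boundingRect(px)
    g=im['pixels'].astype(int); m=np.zeros((480,640),np.uint8); pad=4
    sl=np.s_[y-pad:y+h+pad,x-pad:x+w+pad]; b,gg,r=[g[...,i][sl] for i in range(3)]
    m[sl]=((b-r>8)&(gg>90))*255
    c=max(cv2.findContours(m,cv2.RETR_EXTERNAL,cv2.CHAIN_APPROX_NONE)[0],key=cv2.contourArea)[:,0]
    P=f(im,c,.008)[:,:2]
    e=lambda q:np.hypot(*(P-q[:2]).T)-q[2]
    q=least_squares(e,[*P.mean(0),.06],loss='soft_l1',f_scale=.001).x
    print(name,'plate circle',q.round(4),'in',(abs(e(q))<.0015).mean().round(2))
if __name__=='__main__':
    for cam in ['top','scene']:
        im=dict(get_image(cam)); im['pixels']=cv2.imread(f'pics/{cam}0.png'); fit(im,back,np.load(f'm_{cam}_jar_holder.npy'),cam)
    im=dict(np.load('w_hold.npz')); fit(im,wback,im['m_jar_holder'],'hold')
    J=np.load('fit.npz')['J']; yaw=0.17; o=[np.pi,0,yaw]
    ctrl.goto([*J[:2],.13],o)
    print(ctrl.move_straight([*J[:2],.058],max_speed=.08,force_limit=8), ctrl.sense()['ee_pos'])
    ctrl.grip(0.05,45); s=ctrl.sense(); print(s['width'],s['grasp_force'],s['force'])
    ctrl.move_straight([*J[:2],.16],max_speed=.08); s=ctrl.sense(); print(s['clock'],s['width'],s['force'],s['joint_positions'].round(3))
    for c in ['scene','wrist']: wi=snap(c,c+'_lift.png')
E
python3 hold.py
python3 - <<'E'
import cv2,numpy as np
s=cv2.imread('pics/scene_lift.png');w=cv2.imread('pics/wrist_lift.png')
cv2.imwrite('pics/lift.png',np.hstack([cv2.resize(s[240:480,230:430],(400,480)),cv2.resize(w[200:440,200:400],(400,480))]))
E
```

```text
top plate circle [0.5372 0.1392 0.0535] in 0.94
scene plate circle [0.538  0.1451 0.0476] in 0.09
hold plate circle [0.5376 0.1391 0.0543] in 0.98
False [ 0.48620044 -0.19601555  0.05851969]
0.05929433209224753 45.00046833578381 [-0.77456099  1.20217285  2.2544977 ]
8.3833 0.05960025041238401 [-0.45320549 -0.2635603  -4.33605648] [-0.534  0.033  1.855 -0.     1.255  0.867]
```

View pics/lift.png

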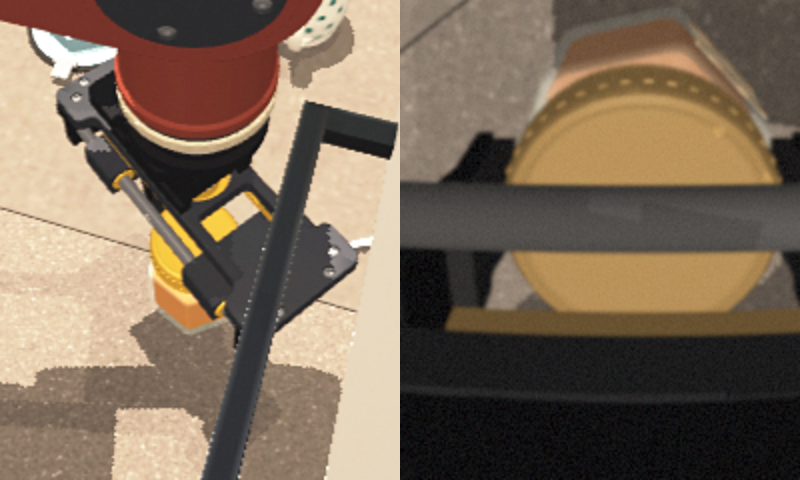

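The jar hangs level in the gripper. The wrist view shows its underside corners at about (281.5,217.5) and (342.5,205), which I use to check yaw and centring in the hand.

```bash
cat > chk.py <<'E'
from h import *; from hold import wback
im=get_image('wrist'); s=ctrl.sense(); print(s['ee_pos'],s['orientation'])
zb=s['ee_pos'][2]-.058
for z in (zb,zb+.003):
    P=wback(im,[[281.5,217.5],[342.5,205],[385,262.5]],z); d=P[1]-P[0]; e=P[2]-P[1]
    print(P.round(4).tolist(),np.hypot(*d[:2]),np.degrees(np.arctan2(d[1],d[0])),np.degrees(np.arctan2(e[1],e[0])))
from fit2 import hexpts,circ
J=np.load('fit.npz')['J']; c=s['ee_pos'][:2]; yaw=.985; z=4; x0,y0=230,190
g=cv2.resize(im['pixels'][y0:y0+150,x0:x0+200],(800,600),interpolation=cv2.INTER_CUBIC)
for l in [hexpts(.056,zb,6,yaw,c),hexpts(.06,zb+.003,6,yaw,c),hexpts(.06,zb+.052,6,yaw,c),circ(.06,zb+.083,c)]:
    cv2.polylines(g,[np.round((wproj(im,l)-[x0,y0]+.5)*z*8).astype(np.int32)],True,(255,0,255),1,cv2.LINE_AA,3)
cv2.imwrite('pics/chk.png',g)
E
python3 - <<'E'
t=open('fit.py').read(); open('fit2.py','w').write('import numpy as np\n'+t[t.index('def hexpts'):t.index('def load')])
E
python3 chk.py
```

```text
[ 0.48541825 -0.19555952  0.15939315] [-3.14089674e+00  8.41256551e-04  1.70005300e-01]
[[0.5032, -0.1691, 0.1014], [0.517, -0.2042, 0.1014], [0.4857, -0.2375, 0.1014]] 0.037769898145342894 -68.48535099467166 -133.2547767227039
[[0.5038, -0.1693, 0.1044], [0.5175, -0.2039, 0.1044], [0.4866, -0.2368, 0.1044]] 0.03725675928012504 -68.48535099467175 -133.2547767227039
```

View pics/chk.png

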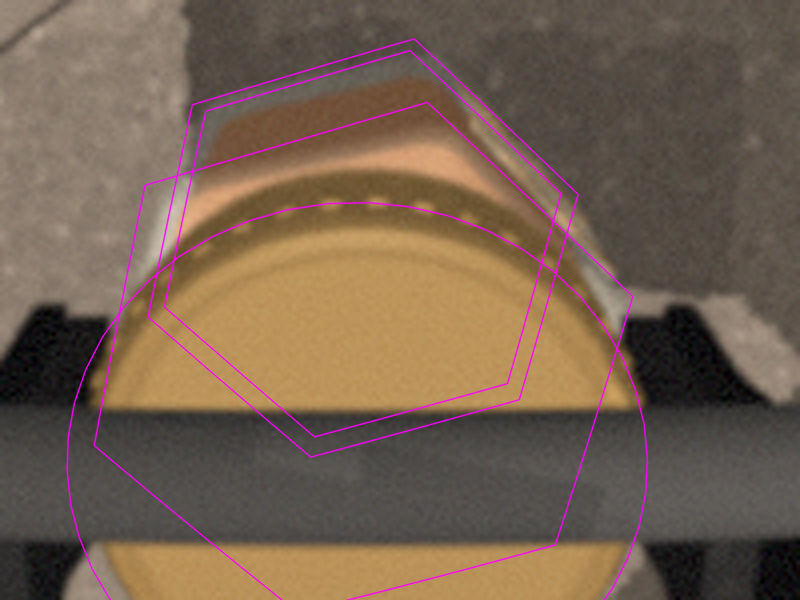

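```bash
cat > yawfit.py <<'E'
from h import *; from fit2 import hexpts,circ,samp
from scipy.optimize import differential_evolution
def edges(im,p,zb):
    C=campos(im); k=p[2]+np.arange(6)*np.pi/3; n=p[2]+np.pi/6+np.arange(6)*np.pi/3
    vis=[(np.array([np.cos(a),np.sin(a)])@(C[:2]-p[:2]))>.03 for a in n]
    t=np.linspace(0,1,25)[:,None]; L=[]
    hx={z:hexpts(af,zb+z,1,p[2],p[:2]) for z,af in ((0,.056),(.003,.06),(.052,.06))}
    for i in range(6):
        j=(i+1)%6
        if vis[i]:
            for z in hx: L.append(hx[z][i]*(1-t)+hx[z][j]*t)
        if vis[i] or vis[i-1]: L.append(hx[.003][i]*(1-t)+hx[.052][i]*t)
    return L
def score(p,im,zb,G):
    cap=cv2.convexHull(wproj(im,np.vstack([circ(.06,zb+.083,p[:2]),circ(.06,zb+.063,p[:2])])).astype(np.float32))
    s=[]
    for l in edges(im,p,zb):
        uv=wproj(im,l); d=uv[-1]-uv[0]; nrm=np.array([-d[1],d[0]])/np.hypot(*d)
        out=np.array([cv2.pointPolygonTest(cap,(float(a),float(b)),True)<-2.5 for a,b in uv])
        if out.sum()<3: continue
        g=sum(abs(samp(x[0],uv)*nrm[0]+samp(x[1],uv)*nrm[1]) for x in G)
        s.append(np.minimum(g,60)[out])
    return -np.concatenate(s).mean() if s else 0
def run(im,zb,xy,name):
    f=cv2.GaussianBlur(im['pixels'].astype(np.float32),(0,0),1.)
    G=[(cv2.Sobel(f[...,c],-1,1,0)/8,cv2.Sobel(f[...,c],-1,0,1)/8) for c in range(3)]
    r=differential_evolution(score,[(xy[0]-.005,xy[0]+.005),(xy[1]-.005,xy[1]+.005),(.5,.5+np.pi/3)],args=(im,zb,G),seed=1,popsize=15,maxiter=60,tol=1e-6)
    print(name,r.x.round(4),np.degrees(r.x[2]).round(1),r.fun)
    for y in range(40,66,3):
        q=differential_evolution(lambda a:score([*a,np.radians(y)],im,zb,G),[(r.x[0]-.003,r.x[0]+.003),(r.x[1]-.003,r.x[1]+.003)],seed=1,popsize=8,maxiter=12); print((y,round(q.fun,2)),end=' ')
    print(); return r.x
if __name__=='__main__':
    im=dict(np.load('w_jar1.npz')); r1=run(im,0,np.load('fit.npz')['J'][:2],'jar1')
    im2=get_image('wrist'); s=ctrl.sense(); zb=s['ee_pos'][2]-.058; r2=run(im2,zb,s['ee_pos'][:2],'lift')
    o=[]
    for im,r,z in ((im,r1,0),(im2,r2,zb)):
        c=wproj(im,[*r[:2],z+.04])[0].astype(int)-[50,60]; x,y=c
        g=cv2.resize(im['pixels'][y:y+100,x:x+100],(400,400),interpolation=cv2.INTER_CUBIC); b=g.copy()
        for l in edges(im,r,z): cv2.polylines(g,[np.round((wproj(im,l)-[x,y]+.5)*32).astype(np.int32)],False,(255,0,255),1,cv2.LINE_AA,3)
        o.append(np.vstack([b,g]))
    cv2.imwrite('pics/yaw.png',cv2.resize(np.hstack(o),(600,600)))
E
python3 yawfit.py
```

```text
Traceback (most recent call last):
  File "yawfit.py", line 1, in <module>
    from h import *; from fit2 import hexpts,circ,samp
                     ^^^^^^^^^^^^^^^^^^^^^^^^^^^^^^^^^
ImportError: cannot import name 'samp' from 'fit2' (fit2.py)
```

```bash
(echo 'import cv2'; cat fit2.py; grep '^def samp' fit.py) > f3 && mv f3 fit2.py; python3 yawfit.py
```

```text
jar1 [ 0.4851 -0.1987  0.8724] 50.0 -16.955696903871107
(40, np.float64(-15.5)) (43, np.float64(-16.27)) (46, np.float64(-16.03)) (49, np.float64(-16.8)) (52, np.float64(-16.88)) (55, np.float64(-16.78)) (58, np.float64(-15.76)) (61, np.float64(-15.19)) (64, np.float64(-14.66)) 
lift [ 0.4813 -0.1974  0.6913] 39.6 -20.978654564636376
(40, np.float64(-20.83)) (43, np.float64(-20.17)) (46, np.float64(-18.48)) (49, np.float64(-17.15)) (52, np.float64(-17.34)) (55, np.float64(-16.84)) (58, np.float64(-17.48)) (61, np.float64(-16.91)) (64, np.float64(-15.79))
```

View pics/yaw.png

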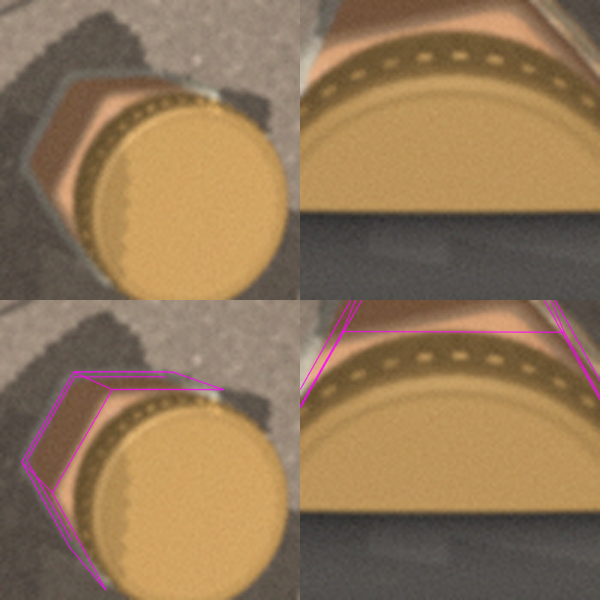

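```bash
python3 - <<'E'
from yawfit import *; from hold import wback
im=dict(np.load('w_jar1.npz')); o=wproj(im,[.4851,-.1987,.04])[0].astype(int)-[50,60]
P=wback(im,np.array([[70,75],[23,160],[105,287],[165,72]])/3+o,.002)
for a,b in ((0,1),(1,2),(0,3)):
    d=P[b]-P[a]; print(a,b,np.hypot(*d[:2]).round(4),np.degrees(np.arctan2(d[1],d[0]))%60)
im2=get_image('wrist'); s=ctrl.sense(); zb=s['ee_pos'][2]-.058; xy=s['ee_pos'][:2]
f=cv2.GaussianBlur(im2['pixels'].astype(np.float32),(0,0),1.); G=[(cv2.Sobel(f[...,c],-1,1,0)/8,cv2.Sobel(f[...,c],-1,0,1)/8) for c in range(3)]
for y in range(38,68,2):
    q=differential_evolution(lambda a:score([*a[:2],np.radians(y)],im2,zb+a[2],G),[(xy[0]-.0022,xy[0]+.0022),(xy[1]-.0022,xy[1]+.0022),(-.003,.003)],seed=1,popsize=10,maxiter=20); print(y,q.fun.round(2),(q.x[:2]-xy).round(4),q.x[2].round(4))
E
```

```text
0 1 0.0325 50.996892112495914
1 2 0.0544 53.694028200859066
0 3 0.0333 51.713523702121535
38 -16.48 [-0.0022 -0.0017] 0.0005
40 -17.7 [-0.0017 -0.0001] 0.003
42 -17.67 [-0.002   0.0003] 0.0028
44 -18.25 [-0.0019  0.0008] 0.0028
46 -17.66 [-0.0021  0.0006] 0.0029
48 -16.92 [-0.0021 -0.001 ] 0.0016
50 -17.96 [-0.0012 -0.0016] 0.0013
52 -17.25 [-0.0013 -0.0022] 0.0025
54 -16.81 [-0.0021 -0.0017] 0.0012
56 -16.18 [-0.0022 -0.0015] 0.0008
58 -14.78 [-0.0022 -0.0009] 0.0022
60 -13.79 [-0.0022 -0.001 ] -0.0015
62 -12.91 [-0.0022  0.0001] 0.0029
64 -12.53 [-0.0022  0.0004] 0.003
66 -12.22 [-0.0022  0.0005] 0.003
```

Edge directions in the jar1 view agree on about 51.5° for the jar; holder 45.8°. So I turn by −5.7° and insert with a force limit.

```bash
cat > ins.py <<'E'
from h import *
H=[.5374,.1392]; o=[np.pi,0,.17-np.radians(5.7)]
ctrl.move_straight([*H,.16],o,max_speed=.2)
ctrl.move_straight([*H,.105],max_speed=.08); ctrl.dwell(.2)
s=ctrl.sense(); f0=s['force']; print(s['clock'],s['ee_pos'],f0,s['joint_positions'].round(2))
hit=ctrl.move_straight([*H,.0655],max_speed=.03,force_limit=12)
s=ctrl.sense(); print(hit,s['clock'],s['ee_pos'].round(4),(s['force']-f0).round(1),s['torque'].round(2),s['width'])
for c in ['top','scene','wrist']: snap(c,c+'_ins.png')
E
python3 ins.py
```

```text
11.5083 [0.53797875 0.13927062 0.10578168] [ 0.220667    0.55279343 -4.09018789] [0.11 0.17 1.82 0.   1.16 1.61]
False 12.975 [0.5377 0.1393 0.0662] [-3.2 -1.8  9.3] [-0.14  0.84 -0.02] 0.0598657135030436
```

Seated: TCP at 66 mm, as calculated, with light contact. Next step is unscrewing in steps with force checks.

```bash
cat > uns.py <<'E'
from h import *
H=[.5374,.1392]; y0=.17-np.radians(5.7); z=.0655
ctrl.grip(.05,55); ctrl.dwell(.3)
for a in (10,20,30,40,50,60):
    ctrl.goto([*H,z],[np.pi,0,y0+np.radians(a)]); s=ctrl.sense()
    print(a,round(s['clock'],2),s['ee_pos'].round(4),s['orientation'].round(3)[2],s['force'].round(1),s['torque'].round(2),round(s['width'],4),round(s['grasp_force'],1))
    if np.linalg.norm(s['force'])>45: print('stop');break
snap('top','top_u.png'); snap('wrist','wrist_u.png')
E
python3 uns.py
```

```text
10 13.93 [0.5382 0.1394 0.0661] 0.241 [-1.4  1.2  4.4] [0.07 0.35 0.09] 0.0594 55.0
20 14.22 [0.5384 0.1393 0.0662] 0.414 [-0.7  1.1  4.4] [0.05 0.11 0.09] 0.0591 55.0
30 14.52 [0.5385 0.1393 0.0663] 0.589 [0.2 0.8 5.7] [-0.02  0.15  0.1 ] 0.0596 55.0
40 14.81 [0.5385 0.1392 0.0663] 0.763 [-0.3  0.4  6. ] [-0.06  0.15  0.07] 0.059 55.0
50 15.1 [0.5385 0.1392 0.0663] 0.938 [-0.   0.4  6.8] [-0.11  0.17  0.09] 0.0597 55.0
60 15.39 [0.5384 0.1393 0.0663] 1.113 [-0.1  0.9  5.4] [0.   0.17 0.12] 0.0594 55.0
```

```bash
python3 - <<'E'
import cv2,numpy as np
c=lambda n,x,y,w=100,h=75:cv2.resize(cv2.imread('pics/'+n)[y:y+h,x:x+w],(400,300),interpolation=cv2.INTER_CUBIC)
cv2.imwrite('pics/u.png',np.vstack([np.hstack([c('scene_ins.png',215,190,140,105),c('top_ins.png',220,225)]),np.hstack([c('wrist_ins.png',230,190,160,120),c('wrist_u.png',230,190,160,120)])]))
E
```

```text
(no output)
```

View pics/u.png

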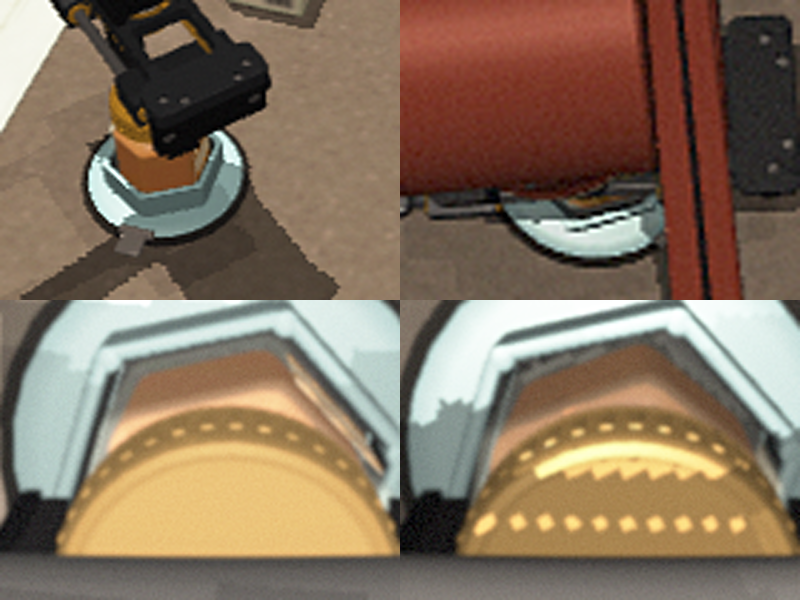

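The jar is down in the cup and has turned only a few degrees against its walls. I turn to 80° in total, then lift by a few mm and check the weight.

```bash
cat > lift.py <<'E'
from h import *
H=[.5374,.1392]; y0=.17-np.radians(5.7); z=.0655
def st(n): 
    s=ctrl.sense(); print(n,round(s['clock'],2),s['ee_pos'].round(4),s['orientation'].round(3)[2],s['force'].round(2),s['torque'].round(2),round(s['width'],4)); return s
for a in (70,80):
    ctrl.goto([*H,z],[np.pi,0,y0+np.radians(a)]); st(a)
ctrl.dwell(.3)
for dz in (.002,.004,.006,.008):
    ctrl.move_straight([*H,z+dz],max_speed=.02); ctrl.dwell(.2); st(dz)
snap('wrist','wrist_l.png'); snap('scene','scene_l.png')
E
python3 lift.py
python3 - <<'E'
import cv2,numpy as np
c=lambda n,x,y,w=100,h=75:cv2.resize(cv2.imread('pics/'+n)[y:y+h,x:x+w],(400,300),interpolation=cv2.INTER_CUBIC)
cv2.imwrite('pics/l.png',np.hstack([c('scene_l.png',215,190,140,105),c('wrist_l.png',230,190,160,120)]))
E
```

```text
70 15.78 [0.5384 0.1393 0.0663] 1.287 [-0.87  0.45  6.37] [-0.05  0.18  0.1 ] 0.0593
80 16.07 [0.5384 0.1394 0.0663] 1.462 [-1.41  1.32  5.16] [0.08 0.13 0.09] 0.0593
0.002 16.82 [0.5371 0.1391 0.067 ] 1.466 [-0.24 -0.43 -0.71] [-0.13  0.07  0.01] 0.0591
0.004 17.27 [0.5374 0.1392 0.0695] 1.467 [ 0.11  0.07 -1.24] [-0.13  0.07  0.06] 0.0593
0.006 17.73 [0.5374 0.1392 0.0715] 1.467 [-0.51 -0.6  -1.11] [-0.08  0.04  0.03] 0.0592
0.008 18.18 [0.5373 0.1392 0.0735] 1.467 [-1.11  0.53 -0.75] [-0.13  0.01  0.06] 0.0596
```

View pics/l.png

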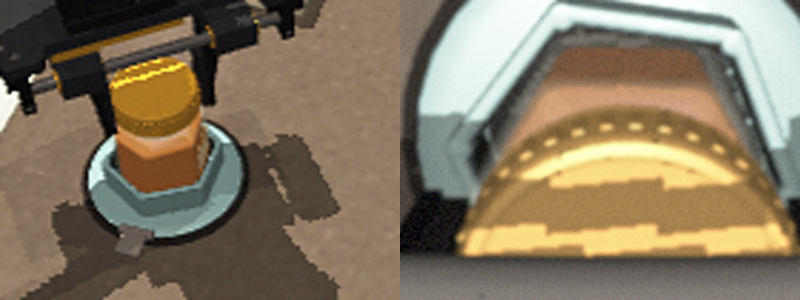

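The load is about 1 N (cap only), and the scene view shows the neck between cap and jar at (155,140): the cap is free. Now I lift to about 42 mm and verify.

```bash
python3 - <<'E'
from h import *
ctrl.move_straight([.5374,.1392,.1075],max_speed=.04); ctrl.dwell(.5); s=ctrl.sense(); print(s['clock'],s['ee_pos'],s['force'].round(2),s['width'],s['grasp_force'])
c=lambda n,x,y,w,h:cv2.resize(snap(n)['pixels'][y:y+h,x:x+w],(400,300),interpolation=cv2.INTER_CUBIC)
cv2.imwrite('pics/end.png',np.hstack([c('scene',215,170,160,120),c('wrist',200,130,240,180)]))
E
```

```text
19.775 [0.53735648 0.13919606 0.10743553] [ 0.61 -0.25 -1.11] 0.05947531556757805 54.99983200250426
```

View pics/end.png

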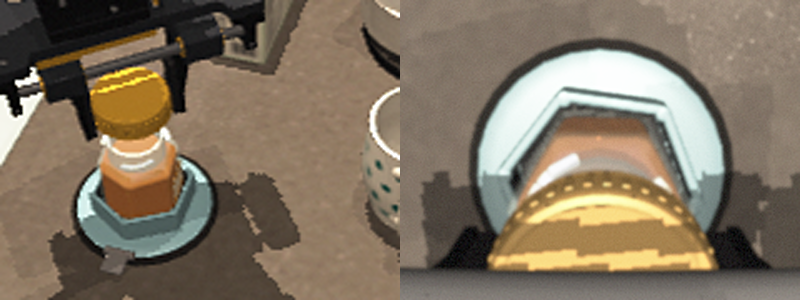

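The cap is level in the gripper at (132,100), above the open glass neck at (140,150), with the jar down in the cup. I hand it in.

```bash
python3 -c "
from station import ctrl
print(ctrl.job_done())"
```

```text
the job is handed in; nothing more can be done
None
```

I handed the job in at about 20 s on the clock: the jar looks fully down in the holder in the last pictures, and the gripper is holding the unscrewed cap level about 26 mm above its open mouth; the hand-in call gave no verdict.

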